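# Close the classroom CD player and fit its volume knob

### The arm

A 6-joint arm with a two-finger parallel gripper is mounted at the origin on the work surface. World frame = base frame: x ahead of the robot, y to its left, z up, the work surface at z = 0. Lengths are in mm, angles in rad, forces in N, time in s.
With the tool pointing down it reaches from about 275 to 750 mm from the base axis. Payload 10.2 kg.
Tool frame: the origin (TCP) lies midway between the tips of the shut fingers; the grasp point (between the pads) lies 19 mm behind it (ctrl.grasp_offset is the distance from the TCP to the grasp point, in mm); z points along the fingers, y is the line along which they close (so a half turn about z gives the same grasp; the last joint's range is limited). The gripper opens to 85 mm and grips with 20 to 120 N. Pads are 22 mm wide; open, the fingers measure 114 mm over their backs; the gripper's body (76 mm by 85 mm) begins 54 mm behind the grasp point. The pads swing forward as they close: fully open they stand 13 mm farther back than shut.
Start: joints at [-1.471, 0.313, 1.498, -0, 1.331, -0.223], TCP at [166.529, -497.895, 231.294] pointing down, gripper open.
Joint ranges: [-2.94, 2.94], [-0.97, 2.17], [0.19, 2.56], [-1.23, 4.37], [0.02, 3.11], [-2.88, 2.88]. Speed limits (rad/s): [2.39, 2.39, 3.01, 3.14, 3.14, 3.14].

### API

Orientations are given as a unit quaternion [w, x, y, z].
In Python, from rig import ctrl, viewer, models gives the robot as it stands. The module is installed in compiled form; this text tells all that it offers.
- The arm moves only by the shell command python3 -m pendant 'ROWS' [OPENING] [FORCE]. ROWS is text: rows parted by semicolons, each of 4 numbers parted by spaces: the shift along the tool's x, y, z in m, then the turn about the tool's z in rad. In form: x y z yaw; .... A call has 1 to 10 rows; each row shifts and turns the commanded pose from where the row before left it, along the tool's axes as they then stand; what a row does not reach is not made up. A row lasts 1/8 s, in which the tool goes at most 62.5 mm and 10.7 degrees, less where a joint would pass 70% of its speed; a pose out of reach is approached as far as the arm can. A call is refused whole if a number of a shift passes 0.0625 or a number of a turn 0.188, either way. A call with a gripper value outside its range is refused whole. OPENING is the opening, from 0 (shut) to 1 (fully open), set as the call begins (- or left out, the last holds). The fingers move at their own pace and stop on an object; FORCE is the grip in N (left out, the last holds). Time passes only in rows, so rows that do not move let the fingers close. It gives the time, the measured TCP pose, the force, the opening and the grip force at its end, in the units of the state.
- ctrl.sense(): the state, without advancing time (a new reading comes with each control period).
- viewer.capture(name): name is "scene" or "top"; returns a dict with "color" (480x640x3 uint8, red, green, blue), "vertical_fov" (degrees; the focal length in pixels is half the picture's height over the tangent of half this angle, whatever the lens; pixels are square), "cx", "cy" (the principal point, pixels), "pose" (4x4, takes a point from camera to world coordinates). Camera axes: x right, y down, z forward; pixel columns grow to the right and rows downward; lengths in mm; the calibration is good to about 2 mm. A picture is of the moment at which its call begins. There is no depth.
- ctrl.finish_job(): hands the job in; it is judged then, once.
Trained networks look in the newest picture that a camera, given by its name, has taken for a name from the list of things; names that differ only in an ending like _2 or _b are one class to them, and where a whole thing is asked for, a point or a joint stands for the part that bears it (a point fixed in the world has none). Each returns a list of dicts, best first, with "p" (0 to 1); they miss things now and then, are a little off and sometimes report something else, mostly with a low value. They report only what shows in the picture. A call takes as long as a camera call. They do not tell look-alikes from the thing itself.
- models.boxes_of(camera, query): "at" ([x, y, z] in mm, in world coordinates, good to about 4 mm: the middle of the surface that is visible of it).
The state is a dict: "time_s": time; "joints": joint angles; "dq": joint speeds; "tau": joint torques, N m; "eef_pos": TCP position; "ee_rot": TCP orientation; "force": force on the tool from outside, world axes, zero at the start; "wrist_torque": the same for the moment, N m; "grip_width": opening from 0.0 (shut) to 1.0 (fully open); "grip_force": force on a finger pad.
Only numpy, scipy, OpenCV 4.12 (cv2) and the standard library are available. Lean on these libraries where they do the work, as an engineer would, in place of code of your own. Each camera call takes 0.05 s, during which the arm holds its last target. There are 200 camera calls.

### The job

The disc is already in the classroom CD player: first close the player's lid fully. Then take the loose black volume knob, turn it so that its D-shaped hole matches the D-shaped volume shaft on top of the player, push it fully home on the shaft and press it all the way in (press and hold switches the player on). Finish while you are still holding the knob pressed in, do not let go, and leave the other things on the desk where they are.

Things in the scene. Friction and masses are not known exactly. Their poses are not given: they have to be found in the camera images.
- player: CD player, fixed, silver with charcoal middle: 380 mm wide (y), 210 deep (x, plus a folded handle 25 mm behind). Origin: centre of its underside, on the desk; x points from its front (speaker grilles) to its back, y left. The lid lies between two silver speaker boxes, tops 110 mm above the desk; the volume shaft stands on the right (-y) box, 35 mm in front of and 137.5 mm right of the centre.
- lid_hinge (a point): Middle of the lid's hinge line, at the back of the lid, 100 mm above the desk, fixed to the player and with its axes; the hinge line runs along the player's y.
- lid (a joint): Opening angle of the disc lid, rad: 0 closed, 1.1 fully open; its front edge swings up and back. Silver plate with a round dark window, 158 mm wide, reaching 145 mm forward from the hinge line, 8 mm thick (closed: underside 100 mm, top 108 mm above the desk). Stiff hinge: it stays at any angle; 2 to 4 N down on its outer face, 65 mm or more from the hinge, moves it.
- lid_edge (a point): Middle of the lid's free front edge, on its outer (upper) face, 145 mm from the hinge line; it moves with the lid.
- shaft_tip (a point): Centre of the top end of the bare white D-shaped volume shaft: 12 mm diameter, flat 2 mm from the axis, standing 20 mm above the right speaker box (tip 130 mm above the desk, unpressed), last 2 mm tapered. x points out of the flat, z up. A red line on the white 34 mm collar at its foot (4.5 mm high) points the same way as the flat. It can turn, but stiffly (0.04 N m).
- vol_press (a joint): How far the volume shaft is pushed down, m: 0 up, 0.004 fully pressed in. It is sprung: 3 N starts it, 7 N presses it fully against its stop.
- knob: Loose black volume knob, ~35 g, upright on the desk. Round skirt 40 mm dia., 18 high; on it a bar grip 36 long (x), 12 wide (y), 16 high. Origin: centre of its underside; x runs along the bar to the end with the white pointer line. The D hole in the underside is 13.4 mm dia., 14 deep, flat 2.5 mm from the axis on the pointer (+x) side. Home: underside 14 mm below shaft_tip, clear of the player.
- eraser_a: Wooden chalkboard eraser with grey pad, 50 x 127 (along its y) x 30 mm, loose. Origin: centre of its underside.
- eraser_b: A second eraser like eraser_a, loose.
- bell: Brass hand bell standing mouth down, 84 mm diameter, with a turned wooden handle, 150 mm high, loose. Origin: centre of its underside.
- stapler: Chrome stapler, 36 x 140 (along its y) x 48 mm, loose. Origin: centre of its underside.
- mug: Green enamel mug of pencils, 80 mm diameter, mug 88 mm high, pencils to 180 mm, handle to +y, loose. Origin: centre of its underside.
- disc_case: Empty disc case lying flat, 125 x 142 (along its y) x 10 mm, dark with a blue cover, loose. Origin: centre of its underside.
There are look-alikes about, which are no part of the job. Of the things that look like the knob, the middle-sized one is meant.

How it is judged (in metres and radians):
On the way, in this order (a step that is already met when the one before it is completed fails the run):
1. the lid is closed (value of joint lid below 0.035 rad), for 0.2 s.
2. the knob is fully home on the shaft, flat to flat (z of knob in the frame of shaft_tip below -0.0115 m and horizontal distance between knob and shaft_tip below 0.003 m and angle between the z axis of knob and the z axis of shaft_tip, either way round below 0.12 rad and angle between the x axis of knob and the x axis of shaft_tip, either way round below 0.25 rad), for 0.2 s.
At the end, for the whole second after the job is handed in: Lid closed (within 0.035 rad); knob on the shaft to within 2.5 mm of full depth, centred within 3 mm, upright within 0.12 rad and flat to flat within 0.25 rad; the fingers still hold it (more than 2 N) and keep the shaft pressed in at least 3 of its 4 mm, at rest (all of step 2 and value of joint lid below 0.035 rad and value of joint vol_press above 0.003 m and contact force between the fingers and knob above 2 N and linear speed of knob below 0.02 m/s); the arm keeps its last pose, push and grip.
It fails at once if an eraser, the bell, the stapler, the mug or the disc case is shifted by more than 30 mm (distance of any of eraser_a, eraser_b, bell, stapler, mug, disc_case from where it was at the start of the episode above 0.03 m).
It fails at once if the bell or the mug is tipped over (angle between any of bell, mug's own z axis and vertical above 0.5 rad).
It also fails if it takes over 56 s, if anything falls off the work surface, if the arm or the gripper's body presses on something with over 40 N, if the wrist force passes 120 N, or if a joint passes its speed limit or range.

## Working session

There is one attempt and no reset: what is moved stays moved. The work goes in short steps, Python scripts to look and compute and a shell command to move; the robot and the scene stay as the last step left them, time stands still between calls to the robot, and variables do not carry over. Pictures are saved under pics/ and viewed, at most 10 in all, crops included, and the job is handed in when it is done.

```bash
mkdir -p pics; cat > h.py <<'E'
import numpy as np, cv2
from rig import ctrl, viewer, models
from scipy.spatial.transform import Rotation as R
def cap(n):
    c=viewer.capture(n); c['f']=c['color'].shape[0]/2/np.tan(np.radians(c['vertical_fov'])/2); c['pose']=np.array(c['pose']); return c
def proj(c,P):
    P=np.atleast_2d(P).astype(float); T=np.linalg.inv(c['pose']); q=P@T[:3,:3].T+T[:3,3]
    return np.c_[c['f']*q[:,0]/q[:,2]+c['cx'], c['f']*q[:,1]/q[:,2]+c['cy']]
def unproj(c,uv,z):
    u=np.atleast_2d(uv).astype(float); d=np.c_[(u[:,0]-c['cx'])/c['f'],(u[:,1]-c['cy'])/c['f'],np.ones(len(u))]@c['pose'][:3,:3].T
    o=c['pose'][:3,3]; return o+d*((z-o[2])/d[:,2])[:,None]
def save(n,img): cv2.imwrite('pics/'+n,cv2.cvtColor(img,cv2.COLOR_RGB2BGR))
E
python3 - <<'E'
from h import *
for n in ['scene','top']:
    c=cap(n); save(n+'0.png',c['color']); print(n,c['f'],c['cx'],c['cy'],c['pose'].round(3).tolist())
    for q in ['player','lid','shaft_tip','knob','eraser_a','bell','stapler','mug','disc_case']:
        for d in models.boxes_of(n,q):
            print(q,round(d['p'],2),np.round(d['at']),proj(c,d['at']).round()[0])
s=ctrl.sense();print(s);print(ctrl.grasp_offset)
E
```

```text
scene 450.4453789552095 322.88732525842653 238.04308027193542 [[0.827, 0.332, -0.454, 995.356], [0.562, -0.452, 0.693, -728.296], [0.024, -0.828, -0.56, 668.244], [0.0, 0.0, 0.0, 1.0]]
player 0.56 [623.  61. 101.] [376. 233.]
player 0.37 [ 529. -418.   16.] [194. 377.]
lid 0.76 [627. 143. 164.] [397. 196.]
lid 0.18 [336. 201.   7.] [309. 207.]
shaft_tip 0.7 [568.  12. 116.] [345. 229.]
shaft_tip 0.57 [624.  61. 100.] [376. 234.]
shaft_tip 0.41 [629. 146. 163.] [398. 196.]
knob 0.96 [ 529. -421.   14.] [192. 379.]
knob 0.76 [ 598. -453.   15.] [207. 412.]
knob 0.62 [ 547. -510.   25.] [157. 417.]
eraser_a 0.96 [ 594. -297.   23.] [266. 348.]
eraser_a 0.66 [ 438. -277.   28.] [214. 307.]
eraser_a 0.58 [ 376. -439.   72.] [122. 325.]
bell 0.74 [568.  15. 114.] [345. 229.]
mug 0.95 [ 375. -438.   75.] [122. 323.]
disc_case 0.75 [341. 196.  10.] [310. 207.]
top 440.10643444768516 326.6865074409725 242.36616317611865 [[0.025, -0.991, 0.133, 391.652], [-1.0, -0.024, 0.005, -38.801], [-0.002, -0.133, -0.991, 1280.69], [0.0, 0.0, 0.0, 1.0]]
player 0.63 [584. 151. 115.] [259. 227.]
lid 0.85 [6
[... 425 characters left out ...]
: 1.0, 'joints': array([-1.47142727e+00,  3.12910020e-01,  1.49767715e+00,  2.63613415e-05,
        1.33099012e+00, -2.23399284e-01]), 'dq': array([ 0.00168856,  0.00017906, -0.00056593,  0.00114472, -0.0004846 ,
       -0.00067673]), 'tau': array([ 3.74187803e-03, -4.12155569e+01, -2.59898096e+01, -2.58242613e-05,
        5.29511071e-04, -9.38730182e-06]), 'eef_pos': array([ 166.52348904, -497.91018704,  231.2976573 ]), 'ee_rot': array([8.46299815e-06, 9.87006317e-01, 1.60681457e-01, 1.23026693e-05]), 'force': array([ 0.70882645,  0.45408905, -0.59478317]), 'wrist_torque': array([-0.01631593,  0.01770871, -0.01317417]), 'grip_force': 0.0, 'grip_width': 0.9983857903249193}
18.700000000000003
```

View pics/scene0.png

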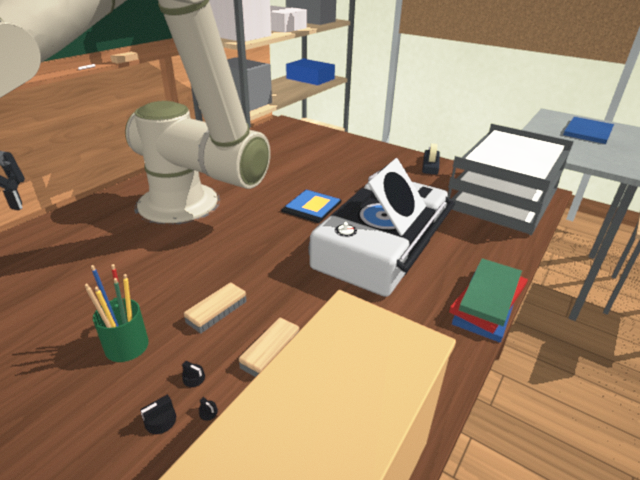

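View pics/top0.png

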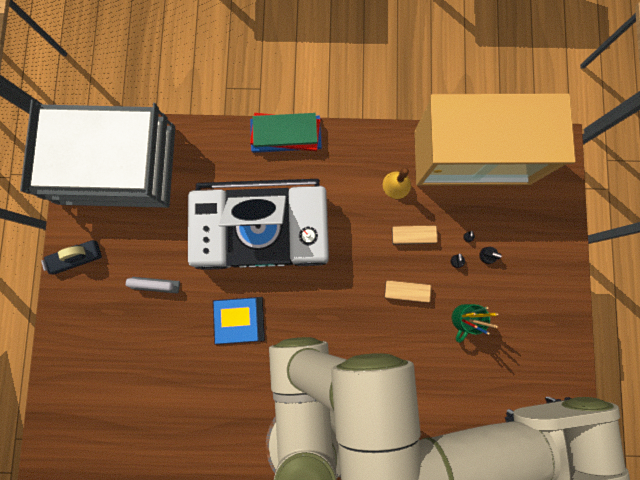

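The picture "scene" shows three look-alike knobs: medium at (192,375), large at (158,413) and small at (207,410). In "top" these are at (457,261), (490,256) and (469,236). The middle-sized one at (192,375)/(457,261) is meant. The lid is open at about (395,195), and the shaft is at scene (346,229) and top (308,236). I'll check this in a close crop.

```bash
python3 - <<'E'
import cv2,numpy as np
s=cv2.imread('pics/scene0.png');t=cv2.imread('pics/top0.png')
def cr(i,u,v,w=66,h=50): return cv2.resize(i[v-h//2:v+h//2,u-w//2:u+w//2],(396,300),interpolation=cv2.INTER_CUBIC)
m=np.vstack([np.hstack([cr(s,182,394,88,66),cr(s,346,229)]),np.hstack([cr(t,471,250),cr(t,308,236)])])
cv2.imwrite('pics/mos1.png',m)
E
```

```text
(no output)
```

View pics/mos1.png

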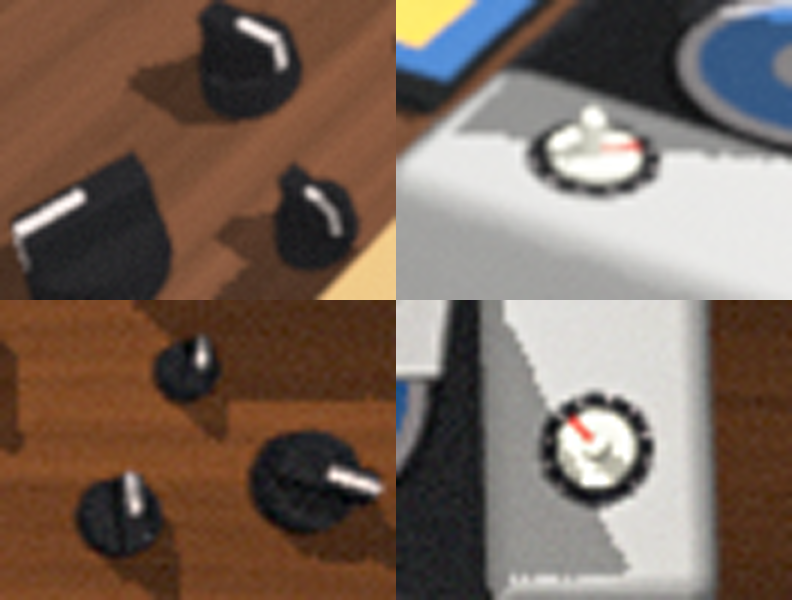

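The crop confirms the choice: the knob at scene (192,375)/top (457,261) is the medium one, with its pointer to the back. The red line on the collar points back and left in top, from (308.7,235.7) toward (303.5,230.3).

```bash
cat > m1.py <<'E'
from h import *
from scipy.optimize import least_squares, minimize
S=cap('scene');T=cap('top')
def ring(c,u,v,r):
    g=c['color'].astype(int); vv,uu=np.mgrid[:480,:640]; near=np.hypot(uu-u,vv-v)<r
    red=near&(g[...,0]-g[...,1]>40)&(g[...,0]>120)
    dark=(near&(g.max(2)<95)).astype(np.uint8)
    pts=np.argwhere(dark)[:,::-1].astype(np.int32)
    e=cv2.fitEllipse(cv2.convexHull(pts)) 
    w=(g[...,0]-g[...,1])*red
    return e,np.array([(uu*w).sum(),(vv*w).sum()])/w.sum(),np.argwhere(red)[:,::-1]
out=[]
for c,a in [(S,(345.5,229.5,13)),(T,(308.5,236,11))]:
    e,rc,rp=ring(c,*a); q=unproj(c,e[0],110)[0]; r=unproj(c,rc,114.5)[0]
    print('ring',np.round(e[0],2),np.round(e[1],1),'world',q.round(1),'red',rc.round(2),r.round(1),len(rp),'yaw',np.arctan2(*(r-q)[1::-1]).round(3)); out.append(q)
# silver right box / player yaw (top)
g=T['color'].astype(int); m=((g.min(2)>105)&(g.max(2)-g.min(2)<25)).astype(np.uint8)
m[:, :180]=0;m[:,340:]=0;m[:180]=0;m[275:]=0
n,l,st,ce=cv2.connectedComponentsWithStats(m)
for i in range(1,n):
    if st[i,4]>300:
        p=np.argwhere(l==i)[:,::-1].astype(np.int32); print('comp',st[i],cv2.minAreaRect(p)); 
# right edge of player: per row last bright col
rows=range(200,255); xs=[np.where(m[v])[0].max() for v in rows]; xl=[np.where(m[v])[0].min() for v in rows]
for z,x in[('R',xs),('L',xl)]:
    k=np.polyfit(rows,x,1); P=unproj(T,[[np.polyval(k,200),200],[np.polyval(k,255),255]],110); d=P[0]-P[1]; print(z,P.round(1).tolist(),'yaw',np.arctan2(d[1],d[0]).round(3))
# knob silhouette fit
th=np.linspace(0,2*np.pi,40)
def hulls(c,x,y,w):
    Rz=np.array([[np.cos(w),-np.sin(w)],[np.sin(w),np.cos(w)]])
    cyl=np.vstack([np.c_[20*np.cos(th),20*np.sin(th),0*th+z] for z in(0,18)])
    bar=np.array([[sx*18,sy*6,z] for sx in(1,-1) for sy in(1,-1) for z in(18,34)])
    im=np.zeros((480,640),np.uint8); big=np.zeros((400,400),np.float32)
    for P in(cyl,bar):
        Q=P.copy().astype(float);Q[:,:2]=P[:,:2]@Rz.T+[x,y]; yield proj(c,Q)
masks=[]
for c,(u,v) in[(S,(192,375)),(T,(457.5,261))]:
    g=c['color'].astype(int); u0,v0=int(u)-20,int(v)-20; sub=g[v0:v0+40,u0:u0+40]
    white=(sub.min(2)>130); dk=(sub.max(2)<50)|((sub.max(2)<75)&(sub.max(2)-sub.min(2)<14))
    mm=(dk|white).astype(np.uint8); mm=cv2.morphologyEx(mm,cv2.MORPH_OPEN,np.ones((3,3),np.uint8)); n,l,st,ce=cv2.connectedComponentsWithStats(mm); i=l[20,20] or 1+st[1:,4].argmax(); 
    masks.append((c,u0,v0,l==i)); print('mask',st[i],ce[i]+[u0,v0],'white',np.argwhere(white).mean(0)[::-1]+[u0,v0])
def model(c,u0,v0,p):
    im=np.zeros((320,320),np.uint8)
    for q in hulls(c,*p):
        h=cv2.convexHull(((q-[u0-.5,v0-.5])*8).astype(np.float32)); cv2.fillPoly(im,[np.round(h).astype(np.int32)],1)
    return cv2.resize(im.astype(np.float32),(40,40),interpolation=cv2.INTER_AREA)
for sel in([0],[1],[0,1]):
    f=lambda p:sum(np.abs(model(*masks[i][:3],p)-masks[i][3]).sum() for i in sel)
    best=min((minimize(f,[520,-413,w],method='Nelder-Mead',options=dict(initial_simplex=[[520,-413,w],[530,-413,w],[520,-403,w],[520,-413,w+.4]])) for w in(-.6,-.2,.2,.6)),key=lambda r:r.fun)
    print('knob',sel,best.x.round(2),best.fun)
E
python3 m1.py
```

```text
ring [346.1 226.4] [19.7 22. ] world [559.7  33.  110. ] red [351.47 227.78] [576.1  29.2 114.5] 7 yaw -0.228
ring [307.78 235.65] [18.  18.2] world [565.8  18.2 110. ] red [305.38 232.02] [574.8  24.7 114.5] 9 yaw 0.627
comp [ 288  186   40   77 2636] ((307.75048828125, 224.13934326171875), (75.8281021118164, 37.569976806640625), 88.12212371826172)
comp [ 188  190   98   76 3654] ((236.5, 227.5), (75.0, 97.0), 90.0)
R [[665.0, -25.6, 110.0], [514.8, -35.4, 110.0]] yaw 0.065
L [[655.8, 347.0, 110.0], [505.6, 336.9, 110.0]] yaw 0.067
mask [ 10   7  23  25 377] [191.21485411 375.13793103] white [196.38095238 368.97619048]
mask [ 14  14  14  13 129] [457.         261.20930233] white [459.58333333 256.58333333]
knob [0] [ 5.1767e+02 -4.1072e+02  4.5000e-01] 148.25
knob [1] [ 5.1786e+02 -4.1202e+02  2.4000e-01] 48.671875
knob [0, 1] [ 5.1778e+02 -4.1071e+02  4.9000e-01] 197.8125
```

```bash
cat > ov.py <<'E'
from m1 import *
def crop(c,u,v,w,h,k): 
    i=cv2.resize(c['color'][v-h//2:v+h//2,u-w//2:u+w//2],(w*k,h*k),interpolation=cv2.INTER_CUBIC); return i.copy(),lambda q:np.round((q-[u-w//2-.5,v-h//2-.5])*k).astype(int)
def poly(im,t,c,P,col,closed=True): cv2.polylines(im,[t(proj(c,P)).reshape(-1,1,2).astype(np.int32)],closed,col,1)
w=.066; Rz=np.array([[np.cos(w),-np.sin(w),0],[np.sin(w),np.cos(w),0],[0,0,1]])
C=np.array([591.7,157.7,0])
W=lambda P:np.atleast_2d(P)@Rz.T+C
circ=lambda r,z,o:np.c_[r*np.cos(th)+o[0],r*np.sin(th)+o[1],0*th+z]
tiles=[]
for c,(u,v,ww,hh,k) in[(S,(346,229,100,75,4)),(T,(308,236,100,75,4)),(S,(380,225,160,120,5)),(T,(258,226,160,120,5))][:0 or 4]:
    im,t=crop(c,u,v,ww,hh,k)
    for r,z in((17,114.5),(6,130)): poly(im,t,c,W(circ(r,z,(-35,-137.5))),(0,255,0))
    if k==5:
        poly(im,t,c,W([[sx*105,sy*190,110] for sx,sy in((1,1),(1,-1),(-1,-1),(-1,1))]),(255,0,255))
        for a,hx in((1.1,70),):
            f=lambda r,y,n:[hx-r*np.cos(a)+n*np.sin(a),y,100+r*np.sin(a)+n*np.cos(a)]
            poly(im,t,c,W([f(0,79,8),f(0,-79,8),f(145,-79,8),f(145,79,8)]),(255,0,0))
        im=cv2.resize(im,(400,300))
    tiles.append(im)
kp=[]
save('ov1.png',np.vstack([np.hstack(tiles[:2]),np.hstack(tiles[2:])]))
tiles=[]
for c,(u,v) in[(S,(192,375)),(T,(457,261))]:
    im,t=crop(c,u,v,40,40,10)
    for q in hulls(c,517.8,-411,.24): cv2.polylines(im,[cv2.convexHull(t(q).astype(np.int32))],True,(0,255,0),1)
    poly(im,t,c,[[517.8+18*np.cos(.24),-411+18*np.sin(.24),34],[517.8,-411,34]],(255,0,0),False)
    tiles.append(im)
save('ov2.png',np.hstack(tiles))
E
python3 ov.py >/dev/null
```

```text
(no output)
```

View pics/ov1.png

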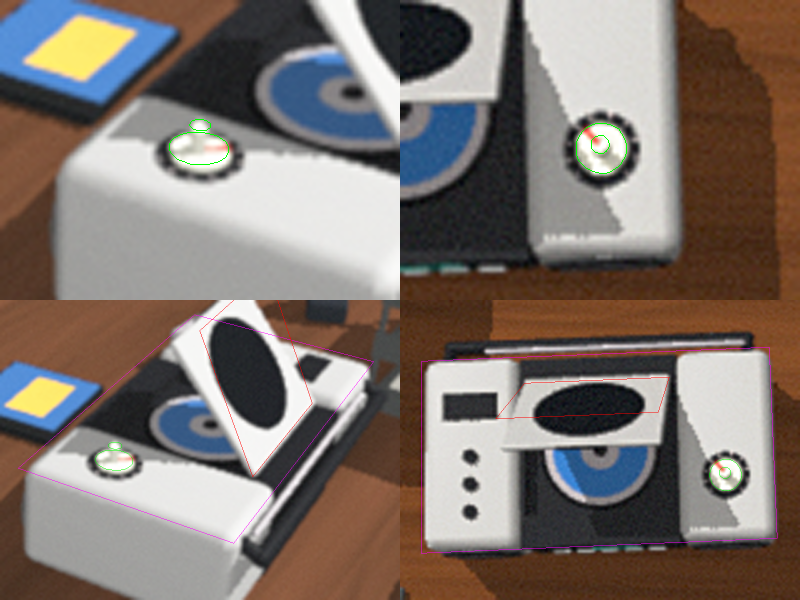

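View pics/ov2.png

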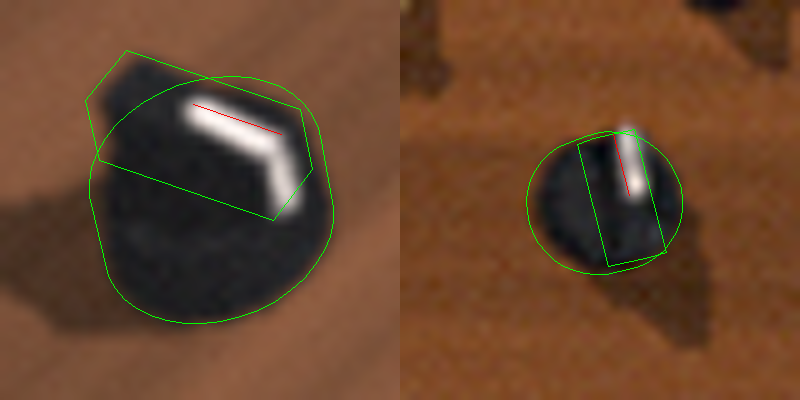

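The overlays show that the player fit matches the collar and shaft tip in both views: scene (346,226), top (308,236). The hinge guess needs moving and the knob model needs about 2 mm of shift. I'll refine the knob yaw, the red line and the lid.

```bash
cat > m2.py <<'E'
from h import *
S=cap('scene');T=cap('top')
ps=unproj(S,[[192/10+171.5,107/10+354.5],[270/10+171.5,147/10+354.5]],34)
pt=unproj(T,[[227/10+436.5,135/10+240.5],[236/10+436.5,192/10+240.5]],34)
for p in(ps,pt): d=p[1]-p[0]; print('ptr',p.round(1).tolist(),np.arctan2(d[1],d[0]).round(2))
# red lines, from ov1 tiles scale 4: scene tile origin (346-50,229-37), top (308-50,236-37)
rs=unproj(S,[[232/4+295.5,149/4+191.5],[208/4+295.5,150/4+191.5]],114.5)
rt=unproj(T,[[185/4+257.5,130/4+198.5],[198/4+257.5,144/4+198.5]],114.5)
for p in(rs,rt): d=p[0]-p[1]; print('red',p.round(1).tolist(),np.arctan2(d[1],d[0]).round(2))
# red weighted PCA
for c,(u,v,r) in[(S,(346,227.5,11)),(T,(308.3,235.5,9))]:
    g=c['color'].astype(float); vv,uu=np.mgrid[:480,:640]; wt=np.clip(g[...,0]-(g[...,1]+g[...,2])/2-22,0,None)*(np.hypot(uu-u,vv-v)<r)
    q=unproj(c,np.c_[uu.ravel(),vv.ravel()],114.5)[:,:2][wt.ravel()>0]; w_=wt.ravel()[wt.ravel()>0]
    m=np.average(q,axis=0,weights=w_); C=np.cov(q.T,aweights=w_); e,V=np.linalg.eigh(C); a=V[:,1]; d=m-np.array([565.8,18.2])
    print('redPCA',m.round(1),e.round(1),'axis',np.arctan(a[1]/a[0]).round(3),'from centre',np.arctan2(d[1],d[0]).round(3),np.hypot(*d).round(1))
# lid: pixel corners of outer edge, scene tile scale 2.5 of region 160x120 centre(380,225) ; top centre (258,226)
from scipy.optimize import least_squares
w=.066; Rz=np.array([[np.cos(w),-np.sin(w),0],[np.sin(w),np.cos(w),0],[0,0,1]]); C0=np.array([591.7,157.7,0])
def fr(p):
    a,hx,hy=p; f=lambda r,y,n:[hx-r*np.cos(a)+n*np.sin(a),hy+y,100+r*np.sin(a)+n*np.cos(a)]
    P=np.array([f(145,-79,0),f(145,79,0),f(0,-79,8)])@Rz.T+C0
    return P
obs_t=np.array([[661,444],[503,449],[668,377]]); obs_t=(obs_t-[400,300])/2.5+[258-80-.5,226-60-.5]
obs_s=np.array([[237,300],[180,360],[310,403]])  # free edge corners / hinge corner (scene tile)
obs_s=(obs_s-[0,300])/2.5+[380-80-.5,225-60-.5]
r=least_squares(lambda p:(proj(T,fr(p))-obs_t).ravel(),[1.0,70,0]); print('lid top',r.x.round(3),r.fun.round(1))
E
python3 m2.py
```

```text
ptr [[518.1, -411.5, 34.0], [535.8, -409.7, 34.0]] 0.1
ptr [[535.0, -410.6, 34.0], [518.7, -413.0, 34.0]] -3.0
red [[581.9, 28.4, 114.5], [571.5, 19.4, 114.5]] 0.71
red [[577.5, 29.2, 114.5], [568.2, 20.2, 114.5]] 0.77
redPCA [575.9  28.3] [ 4.3 18.1] axis 0.743 from centre 0.787 14.2
redPCA [575.   25.1] [ 2.  18.7] axis 0.761 from centre 0.642 11.5
lid top [ 0.921 71.134 -0.808] [ 0.3 -0.2 -0.8  0.4  0.6 -0.2]
```

Measured: knob about (518,-412) with yaw 0.13, flat yaw about 0.75, shaft (565.8,18.2). The lid is at about 0.92 rad with its hinge at (662.5,162.4). I'm moving behind the lid with shut fingers.

```bash
python3 -m pendant '0.047 -0.034 -0.008 0;0.047 -0.034 -0.008 0;0.047 -0.034 -0.008 0;0.047 -0.034 -0.008 0;0.047 -0.034 -0.008 0;0.047 -0.034 -0.006 0;0.047 -0.034 -0.006 0;0.047 -0.034 -0.006 0;0.047 -0.034 -0.006 0;0.047 -0.034 -0.006 0' 0; python3 -m pendant '0.047 -0.034 0 0;0.047 -0.034 0 0;0.047 -0.034 0 0;0.047 -0.034 0 0;0 0 0 0;0 0 0 0'
```

```text
time_s: 2.55
eef_pos: [505.3, -24.6, 301.7]
ee_rot: [0.0, 0.987, 0.161, 0.0]
force: [0.2, -1.0, 1.3]
grip_width: 0.007
grip_force: 0.0
time_s: 3.3
eef_pos: [639.4, 161.9, 301.1]
ee_rot: [0.0, 0.987, 0.161, -0.0]
force: [0.0, -0.2, -0.2]
grip_width: -0.001
grip_force: 0.0
```

```bash
python3 -m pendant '0 0 0.035 0;0 0 0.035 0;0 0 0.035 0;-0.014 -0.0037 0 0;-0.014 -0.0037 0 0;-0.013 -0.0034 0.0125 0;-0.013 -0.0034 0.0125 0;-0.0085 -0.0022 0.0145 0;-0.0085 -0.0022 0.0145 0;0 0 0 0'; python3 -m pendant '-0.0035 -0.0009 0.011 0;-0.0035 -0.0009 0.011 0;0 0 0.008 0;0 0 0.004 0;0 0 0 0'; python3 - <<'E'
from h import *
c=cap('top'); print(ctrl.sense()['force'],[(d['p'],np.round(d['at'])) for d in models.boxes_of('top','lid')]); save('lid1.png',cv2.resize(c['color'][150:290,170:360],None,fx=3,fy=3))
E
```

```text
time_s: 4.55
eef_pos: [565.5, 156.3, 142.6]
ee_rot: [0.0, 0.987, 0.16, -0.0]
force: [-0.2, 0.8, 0.1]
grip_width: -0.002
grip_force: 0.0
time_s: 5.18
eef_pos: [559.3, 156.9, 108.3]
ee_rot: [0.0, 0.987, 0.161, 0.0]
force: [-0.3, -0.4, 0.1]
grip_width: -0.002
grip_force: 0.0
[-0.36291636  0.35010738 -0.02662958] [(0.82, array([610., 104., 104.])), (0.15, array([ 348., -428.,   63.]))]
```

```bash
python3 -m pendant '0 0 0.002 0;0 0 0.002 0;0 0 0 0'; python3 - <<'E'
from h import *
c=cap('scene'); print([(d['p'],np.round(d['at'])) for d in models.boxes_of('scene','lid')]); i=cap('top')['color']
save('lid2.png',np.hstack([cv2.resize(c['color'][150:290,290:460],(400,330)),cv2.resize(i[150:290,170:340],(400,330))]))
E
```

```text
time_s: 5.65
eef_pos: [559.4, 156.9, 107.6]
ee_rot: [0.0, 0.987, 0.161, 0.001]
force: [-12.3, -2.5, 26.7]
grip_width: 0.003
grip_force: 13.5
[(0.59, array([610., 137., 106.])), (0.39, array([568.,  15., 113.]))]
```

View pics/lid2.png

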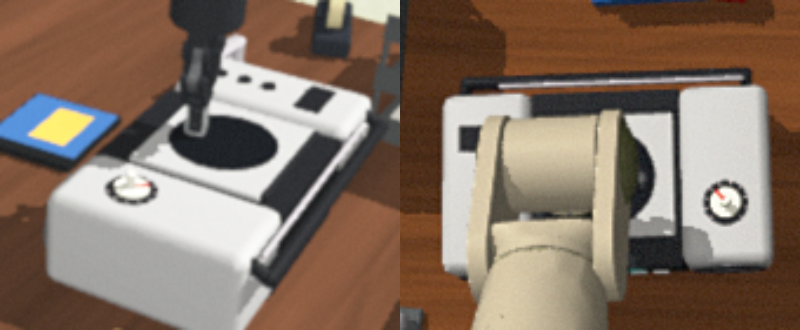

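The picture shows the lid lying flat, flush with the boxes (scene tile (210,150)), with 27 N at contact, z 107.6. Next I lift, turn to the knob's yaw, and travel to it.

```bash
python3 -m pendant '0 0 -0.06 0;0 0 -0.06 0.096;-0.0114 0.0559 -0.01 0.096;0 0 0 0'; python3 -m pendant '-0.0114 0.0559 0 0;-0.0114 0.0559 0 0;-0.0114 0.0559 0 0;-0.0114 0.0559 0 0;-0.0114 0.0559 0 0;-0.0114 0.0559 0 0;-0.0114 0.0559 0 0;-0.0114 0.0559 0 0;-0.0114 0.0559 0 0;0 0 0 0' 0.45 40; python3 -c "
from h import *
s=ctrl.sense();x=R.from_quat(s['ee_rot'][[1,2,3,0]]).as_matrix()[:,0];print(np.arctan2(x[1],x[0]))
c=cap('scene');print([(d['p'],np.round(d['at'])) for d in models.boxes_of('scene','lid')])"
```

```text
time_s: 6.3
eef_pos: [561.1, 97.2, 235.3]
ee_rot: [0.0, 0.998, 0.063, 0.001]
force: [-0.2, 0.1, -1.0]
grip_width: 0.002
grip_force: 0.0
time_s: 7.55
eef_pos: [523.5, -415.2, 232.1]
ee_rot: [-0.001, 0.998, 0.064, -0.001]
force: [-0.0, 0.9, -0.4]
grip_width: 0.454
grip_force: 0.0
0.12754195645800848
[(0.65, array([604., 144., 110.]))]
```

```bash
python3 -m pendant '-0.005 -0.0039 0.058 0;0 0 0.058 0;0 0 0.058 0;0 0 0 0;0 0 0 0'; python3 - <<'E'
from h import *
c=cap('scene');t=cap('top')
save('k1.png',np.hstack([cv2.resize(x['color'][v-20:v+20,u-20:u+20],(400,400),interpolation=cv2.INTER_CUBIC) for x,u,v in((c,192,370),(t,457,259))]))
E
```

```text
time_s: 8.28
eef_pos: [520.4, -409.4, 63.3]
ee_rot: [0.002, 0.998, 0.066, 0.001]
force: [0.5, -0.4, 0.2]
grip_width: 0.445
grip_force: 0.0
```

View pics/k1.png

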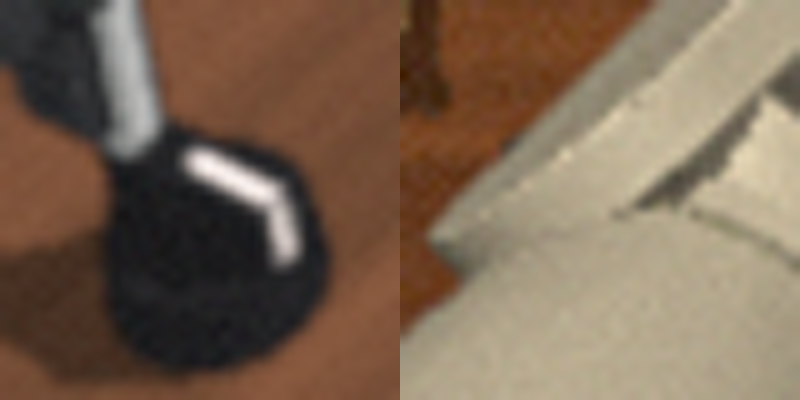

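The left half shows the knob under one finger tip at tile (125,150). In the top view the arm hides it. I'll check where the finger tips should project.

```bash
python3 - <<'E'
from h import *
for i in range(2):
    c=cap('scene'); s=ctrl.sense(); p=s['eef_pos']; print(p.round(1),s['dq'].round(3),R.from_quat(s['ee_rot'][[1,2,3,0]]).as_matrix()[:,1].round(3))
y=np.array([.127,-.992,0])
for k in(-30,-19,19,30):
    q=proj(c,p+k*y+[0,0,7])[0]; print(k,q.round(1),((q-[172,350])*10).round())
print((proj(c,[[518.5,-412,34],[536,-409.7,34],[518.5,-412,0]])-[172,350])*10)
E
```

```text
[ 520.  -409.8   63.2] [-0.005  0.011  0.011 -0.001 -0.004 -0.   ] [ 0.131 -0.991  0.004]
[ 519.8 -409.7   62.7] [-0.003  0.012  0.012  0.001 -0.005  0.   ] [ 0.131 -0.991  0.003]
-30 [200.7 339.5] [ 287. -105.]
-19 [196.6 343.6] [246. -64.]
19 [181.7 358.7] [97. 87.]
30 [177.1 363.2] [ 51. 132.]
[[186.16714647 154.80969341]
 [265.97259024 192.4614257 ]
 [212.66971091 281.34195622]]
```

```bash
python3 -m pendant '-0.0018 0.0021 0.02 0;0 0 0.015 0;0 0 0.007 0;0 0 0 0;0 0 0 0'; python3 -m pendant '0 0 0 0;0 0 0 0;0 0 0 0;0 0 0 0;0 0 0 0;0 0 0 0' 0 40
```

```text
time_s: 9.1
eef_pos: [517.6, -411.5, 18.5]
ee_rot: [0.0, 0.998, 0.065, 0.0]
force: [0.0, -0.8, -0.5]
grip_width: 0.45
grip_force: 0.0
time_s: 9.85
eef_pos: [517.6, -411.6, 18.7]
ee_rot: [0.0, 0.998, 0.065, 0.0]
force: [-0.3, 0.8, 5.0]
grip_width: 0.131
grip_force: 41.5
```

```bash
python3 -m pendant '0 0 -0.03 0;0 0 -0.06 0;0 0 -0.06 0;0 0 -0.03 0;0.013 -0.0525 0 0;0.013 -0.0525 0 0;0.013 -0.0525 0 0;0.013 -0.0525 0 0'; python3 -m pendant '0.013 -0.0525 0 0;0.013 -0.0525 0 0;0.013 -0.0525 0 0;0.013 -0.0525 0 0;0 0 0 -0.155;0 0 0 -0.155;0 0 0 -0.155;0 0 0 -0.155;0 0 0 0;0 0 0 0'
```

```text
time_s: 10.85
eef_pos: [541.4, -194.7, 197.7]
ee_rot: [-0.0, 0.998, 0.065, -0.0]
force: [0.1, 0.2, -1.6]
grip_width: 0.128
grip_force: 40.8
time_s: 12.1
eef_pos: [565.7, 18.5, 198.0]
ee_rot: [-0.0, 0.931, 0.365, -0.0]
force: [0.4, 0.2, -0.2]
grip_width: 0.13
grip_force: 40.8
```

```bash
python3 -m pendant '0 0 0.03 0;0 0 0 0;0 0 0 0'; python3 - <<'E'
from h import *
c=cap('scene');t=cap('top');s=ctrl.sense();p=s['eef_pos'];M=R.from_quat(s['ee_rot'][[1,2,3,0]]).as_matrix();w=np.arctan2(M[1,0],M[0,0]);print(p,w)
th=np.linspace(0,2*np.pi,60)
o=p+[0,0,-18.6]; ts=[]
for cc,u,v in((c,346,210),(t,308,232)):
    im=cv2.resize(cc['color'][v-25:v+25,u-25:u+25],(400,400),interpolation=cv2.INTER_CUBIC)
    tr=lambda q:np.round((q-[u-25.5,v-25.5])*8).astype(np.int32)
    for r,z in((20,0),(20,18)): cv2.polylines(im,[tr(proj(cc,np.c_[r*np.cos(th),r*np.sin(th),0*th+z]+o))],True,(0,255,0),1)
    cv2.polylines(im,[tr(proj(cc,o+[0,0,34]+np.array([[0,0,0],[18*np.cos(w),18*np.sin(w),0],[18*np.cos(w),18*np.sin(w),-16]])))],False,(255,0,0),1)
    for r,z in((6,130),(17,114.5)): cv2.polylines(im,[tr(proj(cc,np.c_[r*np.cos(th)+565.8,r*np.sin(th)+18.2,0*th+z]))],True,(0,255,255),1)
    ts.append(im)
save('k2.png',np.hstack(ts))
E
```

```text
time_s: 12.48
eef_pos: [566.2, 18.5, 169.2]
ee_rot: [0.0, 0.931, 0.366, 0.0]
force: [0.0, -0.3, 0.1]
grip_width: 0.132
grip_force: 40.8
[566.27807146  18.44468819 169.42429255] 0.7502805262484239
```

View pics/k2.png

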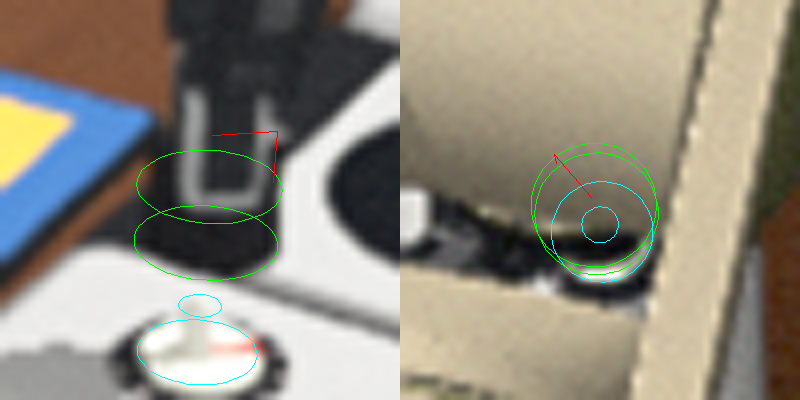

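```bash
python3 - <<'E'
from h import *
c=cap('scene');p=ctrl.sense()['eef_pos'];print(p.round(2))
g=c['color'].astype(int)
for v in range(211,223): print(v,g[v,333:362].mean(1).astype(int).tolist())
print('collar');
for v in range(224,235): print(v,g[v,330:364].mean(1).astype(int).tolist())
J=[proj(c,p+d)[0] for d in([0,0,0],[1,0,0],[0,1,0],[0,0,1])];print([(j-J[0]).round(3).tolist() for j in J[1:]])
th=np.linspace(0,2*np.pi,360)
for z in(0,18):
    q=proj(c,np.c_[20*np.cos(th),20*np.sin(th),0*th+z]+p-[0,0,18.6]);print(z,q.min(0),q.max(0))
q=proj(c,np.c_[17*np.cos(th)+565.8,17*np.sin(th)+18.2,0*th+114.5]);print('col',q.min(0),q.max(0))
q=proj(c,np.c_[6*np.cos(th)+565.8,6*np.sin(th)+18.2,0*th+130]);print('tip',q.min(0),q.max(0))
E
```

```text
[566.2   18.45 169.27]
211 [84, 72, 60, 52, 49, 46, 38, 27, 28, 30, 29, 49, 69, 78, 79, 80, 76, 70, 68, 53, 43, 36, 73, 205, 238, 237, 236, 237, 221]
212 [68, 58, 50, 52, 48, 44, 30, 30, 29, 34, 28, 30, 34, 34, 33, 31, 36, 39, 40, 38, 35, 31, 73, 205, 238, 237, 236, 237, 238]
213 [56, 48, 48, 51, 52, 43, 35, 28, 31, 31, 33, 28, 34, 29, 30, 34, 29, 37, 32, 35, 35, 31, 73, 206, 238, 236, 235, 236, 237]
214 [52, 52, 50, 48, 48, 42, 28, 32, 27, 27, 30, 34, 32, 34, 35, 32, 34, 33, 33, 33, 38, 33, 74, 205, 239, 236, 236, 236, 236]
215 [109, 112, 99, 73, 58, 44, 31, 26, 27, 22, 32, 33, 34, 34, 32, 32, 35, 33, 35, 37, 33, 32, 74, 205, 237, 235, 236, 236, 236]
216 [202, 204, 191, 164, 143, 111, 76, 50, 38, 30, 27, 30, 33, 33, 33, 35, 33, 35, 33, 40, 34, 46, 105, 213, 236, 236, 236, 236, 234]
217 [238, 237, 236, 228, 222, 202, 181, 152, 109, 66, 36, 30, 30, 26, 33, 33, 30, 34, 35, 37, 52, 97, 174, 229, 237, 236, 236, 236, 235]
218 [237, 236, 236, 237, 236, 236, 236, 227, 199, 160, 111, 69, 55, 49, 41, 30, 30, 36, 55, 79, 119, 163, 219, 236, 237, 237, 237, 236, 236]
219 [234, 235, 234, 236, 236
[... 2054 characters left out ...]
54, 253, 248, 209, 124, 64, 96, 157, 224, 237, 236, 236, 236, 236, 236]
233 [156, 154, 154, 154, 155, 136, 104, 90, 117, 105, 109, 151, 173, 203, 225, 235, 237, 239, 236, 226, 215, 168, 110, 84, 68, 92, 173, 229, 236, 236, 236, 235, 236, 236]
234 [153, 154, 155, 154, 151, 159, 176, 170, 159, 121, 68, 64, 76, 123, 142, 159, 169, 172, 164, 139, 101, 72, 79, 117, 143, 175, 225, 236, 236, 235, 235, 236, 236, 235]
[[0.387, 0.137], [0.238, -0.184], [0.024, -0.393]]
0 [337.15954675 210.19742798] [355.13917487 219.51810323]
18 [337.50402761 203.26426166] [355.66688253 212.44630125]
col [337.59868409 224.41228713] [352.57698024 232.55235778]
tip [342.77831135 221.22937606] [348.10954379 224.06986201]
```

The picture shows the knob held upright over the shaft: skirt centre at tile (214,240), collar at (198,352). Both sit within about 0.5 px of the predictions. I'm descending with force checks.

```bash
python3 -m pendant '-0.0005 0 0.017 0;0 0 0 0;0 0 0.002 0;0 0 0.002 0;0 0 0 0'; python3 -m pendant '0 0 0.0015 0;0 0 0.0005 0;0 0 0 0'
```

```text
time_s: 13.25
eef_pos: [565.5, 18.2, 147.5]
ee_rot: [0.0, 0.93, 0.367, 0.0]
force: [0.7, 0.5, -0.7]
grip_width: 0.126
grip_force: 40.8
time_s: 13.62
eef_pos: [565.5, 18.2, 145.3]
ee_rot: [-0.0, 0.93, 0.367, -0.0]
force: [-0.2, -0.2, -0.3]
grip_width: 0.127
grip_force: 40.8
```

```bash
python3 -m pendant '0 0 0.0015 0;0 0 0.0015 0;0 0 0 0'; python3 -m pendant '0 0 0.0015 0;0 0 0.0015 0;0 0 0 0'
```

```text
time_s: 14.0
eef_pos: [565.4, 18.2, 142.1]
ee_rot: [-0.0, 0.93, 0.367, -0.0]
force: [-0.1, -0.7, -0.2]
grip_width: 0.127
grip_force: 40.8
time_s: 14.38
eef_pos: [565.4, 18.2, 139.1]
ee_rot: [-0.0, 0.93, 0.367, -0.0]
force: [-1.3, -0.1, -1.3]
grip_width: 0.133
grip_force: 40.8
```

```bash
python3 -m pendant '0 0 0.0015 0;0 0 0.0015 0;0 0 0.001 0;0 0 0 0;0 0 0 0'; python3 -m pendant '0 0 0.001 0;0 0 0.001 0;0 0 0 0;0 0 0 0'
```

```text
time_s: 15.0
eef_pos: [565.5, 18.2, 135.3]
ee_rot: [-0.0, 0.93, 0.367, -0.0]
force: [-0.5, -0.5, -1.2]
grip_width: 0.127
grip_force: 40.8
time_s: 15.5
eef_pos: [565.5, 18.2, 133.5]
ee_rot: [0.0, 0.93, 0.367, 0.0]
force: [-0.8, -0.4, 3.3]
grip_width: 0.131
grip_force: 41.2
```

Spring contact at 133.5, as expected. I'll press on to the stop.

```bash
python3 -m pendant '0 0 0.001 0;0 0 0.001 0;0 0 0 0;0 0 0 0' 0 60; python3 -m pendant '0 0 0.001 0;0 0 0.001 0;0 0 0 0;0 0 0 0'
```

```text
time_s: 16.0
eef_pos: [565.6, 18.1, 131.5]
ee_rot: [0.0, 0.93, 0.367, 0.0]
force: [-0.9, -0.1, 5.2]
grip_width: 0.125
grip_force: 64.8
time_s: 16.5
eef_pos: [565.7, 18.1, 130.4]
ee_rot: [0.0, 0.93, 0.367, 0.001]
force: [-4.8, 0.6, 12.2]
grip_width: 0.121
grip_force: 65.9
```

```bash
python3 -m pendant '0 0 0.001 0;0 0 0 0;0 0 0 0;0 0 0 0'; python3 - <<'E'
from h import *
c=cap('scene'); s=ctrl.sense(); print(s['eef_pos'],s['force'],s['grip_force'],s['dq'].round(3)); save('end.png',cv2.resize(c['color'][150:290,270:450],(720,560),interpolation=cv2.INTER_CUBIC))
E
```

```text
time_s: 17.0
eef_pos: [565.8, 18.1, 130.2]
ee_rot: [0.001, 0.93, 0.367, 0.001]
force: [-6.4, 0.8, 17.9]
grip_width: 0.118
grip_force: 66.7
[565.81269839  18.13622721 130.20808478] [-5.74985715 -0.09880967 18.48553968] 66.6976261138916 [-0.001  0.001 -0.001 -0.001  0.001 -0.002]
```

View pics/end.png

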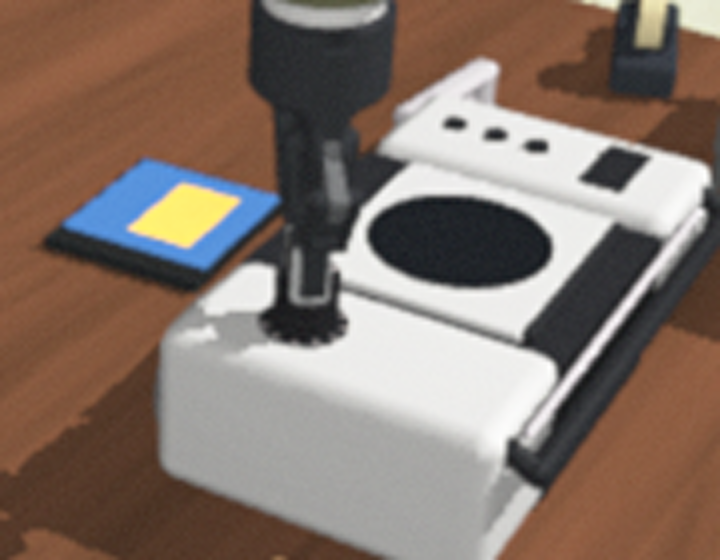

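The lid is flat at (460,240) and the knob sits flush over the tick ring at (303,320), held and pressed with about 18 N. I'm handing in.

```bash
python3 -c "
from rig import ctrl
print(ctrl.finish_job())"
```

```text
the job is handed in; nothing more can be done
None
```

The job is handed in: the lid is closed, and the middle-sized knob is fully home on the shaft and held pressed against its stop with about 18 N; no verdict came back.

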